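# Close a dry cell over a bronze find

### The arm

A 7-joint arm with a two-finger parallel gripper is mounted at the origin on a cart in front of the work surface, level with it; the furniture and walls round the work are solid. World frame = base frame: x ahead of the robot, y to its left, z up, the work surface at z = 0. Lengths are in m, angles in rad, forces in N, time in s.
With the tool pointing down it reaches from about 0.4 to 0.875 m from the base axis. Payload 19.3 kg.
Tool frame: the origin (TCP) lies on the centre line of the jaws, within the pads' length; the fingertips stand 14 mm ahead of it and the grasp point (between the pads) lies 5 mm behind it; z points along the fingers, y is the line along which they close (so a half turn about z gives the same grasp; the last joint's range is limited). The gripper opens to 85 mm and grips with 20 to 120 N. Pads are 22 mm wide; open, the fingers measure 114 mm over their backs; the gripper's body (76 mm by 85 mm) begins 54 mm behind the grasp point. The pads swing forward as they close: fully open they stand 13 mm farther back than shut.
Start: joints at [1.166, 0.521, -0.036, 1.599, 0.021, 1.021, -0.113], TCP at [0.205, -0.59, 0.245] pointing down, gripper open.
Joint ranges: [-2.91, 2.91], [-0.3, 2.13], [-1.5, 1.42], [0.17, 2.43], [-1.26, 4.41], [0.16, 1.93], [-2.52, 2.52]. Speed limits (rad/s): [1.89, 1.89, 2.39, 2.39, 3.01, 3.01, 3.01].

### API

Orientations are given as [roll, pitch, yaw] about the fixed x, y, z axes, in that order (R = Rz(yaw) Ry(pitch) Rx(roll)).
In Python, from workcell import bot, grab_frame, regions_of gives the robot as it stands. The module is installed in compiled form; this text tells all that it offers.
- The arm moves only by the tool play_rows, never from a script. Its argument "plan" is a list of rows, each a list of 3 entries, a list of its own where there are three numbers: the shift along the tool's x, y, z in units of 2.5 cm (1.0 is 2.5 cm), then the turn, a rotation vector about the tool's x, y, z in units of 0.15 rad (1.0 is 0.15 rad), then the closure, from -1 (fully open) to 1 (shut). In form: [[[tx, ty, tz], [rx, ry, rz], jaw], ...]. A call has 1 to 20 rows; each row shifts and turns the commanded pose from where the row before left it, along the tool's axes as they then stand; what a row does not reach is not made up. A row lasts 1/8 s, in which the tool goes at most 62.5 mm and 10.7 degrees, less where a joint would pass 70% of its speed; a pose out of reach is approached as far as the arm can. A call with a number of a shift or a turn outside -1 to 1 is refused whole. A call with a gripper value outside its range is refused whole. The fingers move at their own pace and stop on an object; "newtons" is the grip in N (left out, the last holds). Time passes only in rows, so rows that do not move let the fingers close. It gives the time, the measured TCP pose, the force, the opening and the grip force at its end, in the units of the state.
- bot.observe(): the state, without advancing time (a new reading comes with each control period).
- grab_frame(name): name is "scene" or "top" or "wrist"; returns a dict with "pixels" (400x640x3 uint8, red, green, blue), "depth" (400x640 float32, m along the optical axis (not along the pixel's ray), 0 where there is no reading), "camera_matrix" (3x3 intrinsics, pixels), "distortion" ([k1, k2, p1, p2, k3] as OpenCV has them; the pictures are not rectified), "R" (3x3) and "t" (3): a world point X has camera coordinates R X + t. Camera axes: x right, y down, z forward; pixel columns grow to the right and rows downward; lengths in m; the calibration is good to about 2 mm. A picture is of the moment at which its call begins.
- bot.job_done(): hands the job in; it is judged then, once.
Trained networks look in the newest picture that a camera, given by its name, has taken for a name from the list of things; names that differ only in an ending like _2 or _b are one class to them, and where a whole thing is asked for, a point or a joint stands for the part that bears it (a point fixed in the world has none). Each returns a list of dicts, best first, with "p" (0 to 1); they miss things now and then, are a little off and sometimes report something else, mostly with a low value. They report only what shows in the picture. A call takes as long as a camera call.
- regions_of(thing, camera): "mask" (400x640 bool, what is visible of it) and "box" ([left, top, right, bottom] in pixels, round what is visible of it).
The state is a dict: "clock": time; "qpos": joint angles; "qd": joint speeds; "joint_efforts": joint torques, N m; "position": TCP position; "tool_rot": TCP orientation; "force": force on the tool from outside, world axes, zero at the start; "moment": the same for the moment, N m; "grip_width": finger opening in m; "finger_force": force on a finger pad.
Only numpy, scipy, OpenCV 4.12 (cv2) and the standard library are available. Lean on these libraries where they do the work, as an engineer would, in place of code of your own. Each camera call takes 0.05 s, during which the arm holds its last target. There are 200 camera calls.

### The job

The bronze find is on the seat of the open dry cell, and the cell's square amber cover has been left standing mouth-up on the bench. Turn the cover over and lower it gently, mouth-down, over the find and the raised white seat until its rim rests flat on the base all round. Leave the find lying where it is on the seat and do not knock the plaster jar, the bulb blower or the dusting brush.

Things in the scene. Friction and masses are not known exactly. Their poses are not given: they have to be found in the camera images.
- cover: loose square cup of translucent amber plastic, white band round its mouth: 58 x 58 mm outside, 74 mm tall, walls and closed end 3 mm (52 x 52 mm inside), 110 g. Origin: centre of the closed end's outside; z points from there to the open mouth, x and y square to the sides. It starts standing mouth-up on the bench (z up). Its four sides are alike; it can lie on any of them
- cover_mouth (a point): centre of the cover's open mouth, in the plane of its rim, 74 mm along the cover's z from its origin; same axes as the cover
- base: open dry-cell base, fixed on the bench: grey plate 104 x 104 mm, its top 14 mm above the bench; in its middle a white perforated seat 48 x 48 mm, parallel to the plate, 12 mm higher, top edge bevelled 3 mm. The cover fits over it in any of four turns with 2 mm play a side. Origin: underside centre; x, y square to the sides, z up. Not the closed cell at the back
- base_seat (a point): point on the base's axis level with the top of the grey plate (14 mm above the bench), where the plane of the cover's rim comes to rest; same axes as the base
- find: loose flat brown piece of corroded bronze, about 28 x 26 mm, 7 mm thick, lying on top of the white seat near its middle. Origin: centre of its underside
- plaster_jar: bystander: white jar with a blue lid, 70 mm across, 70 mm tall, standing on the bench; origin: centre of its underside
- blower: bystander: red rubber bulb blower, 58 mm bulb with a spout, 107 mm long, lying on the bench; origin: centre of its underside
- dusting_brush: bystander: flat wooden dusting brush, 205 x 60 mm, 16 mm thick, lying on the bench; origin: centre of its underside

How it is judged:
By the outcome, as a careful person would: the job done as asked, in the order asked, and still so for the second after the job is handed in, with the robot touching nothing.
It also fails if it takes over 54 s, if anything falls off the work surface, if the arm or the gripper's body presses on something with over 40 N, if the wrist force passes 120 N, or if a joint passes its speed limit or range.

## Working session

There is one attempt and no reset: what is moved stays moved. The work goes in short steps, Python scripts to look and compute and a tool call to move; the robot and the scene stay as the last step left them, time stands still between calls to the robot, and variables do not carry over. Pictures are saved under pics/ and viewed, at most 10 in all, crops included, and the job is handed in when it is done.

Besides the shell and the picture viewer there is one more tool, called after "Call:" as a command line: name --argument value ..., lists and objects as JSON in quotes. play_rows: Moves the arm, as the interface text tells. Its arguments: {"type":"object","properties":{"plan":{"type":"array"},"newtons":{"type":"number"}},"required":["plan"]}

```bash
mkdir -p pics; python3 - <<'E'
from workcell import bot, grab_frame, regions_of
import cv2,numpy as np
s=bot.observe(); print(s)
ims=[]
for n in ["scene","top"]:
    f=grab_frame(n); cv2.imwrite(f"pics/{n}0.png",f["pixels"][:,:,::-1]); np.savez(f"{n}0.npz",**f)
    print(n,(-f["R"].T@f["t"]).round(3),f["camera_matrix"].round(1).tolist(),f["distortion"])
    for th in ["cover","base","find","plaster_jar","blower","dusting_brush"]:
        print(th,[(round(r["p"],2),r["box"]) for r in regions_of(th,n)][:3])
E
```

```text
{'clock': 0.0, 'qpos': array([ 1.16577936,  0.522014  , -0.03634658,  1.60000495,  0.02122141,
        1.02108203, -0.11283969]), 'qd': array([ 1.41019799e-03,  2.23177112e-04,  1.16417594e-03, -2.47593168e-04,
       -1.21475348e-03, -6.96820315e-04,  3.66694086e-05]), 'joint_efforts': array([ 1.69844916e-04, -9.27121282e+01,  1.97998367e+00, -3.69939888e+01,
        1.77607290e-02,  8.14554660e-03, -3.22447204e-05]), 'position': array([ 0.20524004, -0.59000422,  0.24472661]), 'tool_rot': array([-3.14047353e+00,  8.83068329e-05,  3.34795123e-01]), 'force': array([-0.44463809, -0.69028051,  0.46065737]), 'moment': array([-0.03349839,  0.01276389,  0.04404854]), 'finger_force': 0.0, 'grip_width': 0.08502737683843999}
scene [-0.464  1.077  1.068] [[487.9, 0.0, 317.5], [0.0, 487.9, 197.1], [0.0, 0.0, 1.0]] [-0.0574594  0.         0.         0.         0.       ]
cover [(0.97, [294.6, 210.3, 314.9, 240.5])]
base [(0.84, [337.9, 187.3, 371.6, 205.0])]
find []
plaster_jar [(0.67, [314.1, 155.3, 330.3, 176.8]), (0.54, [292.5, 209.4, 317.1, 239.9])]
blower [(0.6, [236.5, 261.5, 254.5, 284.5])]
dusting_brush [(0.49, [403.2, 165.4, 419.1, 188.3]), (0.38, [314.1, 157.0, 331.6, 179.1])]
top [0.481 0.025 1.57 ] [[516.9, 0.0, 316.6], [0.0, 516.9, 195.5], [0.0, 0.0, 1.0]] [-0.15828763  0.          0.          0.          0.        ]
cover [(0.62, [178.2, 222.8, 193.2, 237.2]), (0.57, [272.2, 207.3, 294.0, 234.5])]
base [(0.8, [359.0, 198.0, 401.6, 237.4])]
find [(0.43, [376.6, 211.8, 388.8, 222.1])]
plaster_jar [(0.6, [380.9, 135.3, 406.1, 159.4])]
blower [(0.67, [174.9, 218.7, 192.4, 246.4])]
dusting_brush [(0.59, [446.2, 221.7, 497.4, 264.1])]
```

```bash
python3 - <<'E'
import cv2
a=cv2.imread("pics/top0.png");
cv2.imwrite("pics/v1.png",cv2.resize(a[100:300,150:520],None,fx=2.15,fy=2.15,interpolation=cv2.INTER_CUBIC))
b=cv2.imread("pics/scene0.png");cv2.imwrite("pics/v2.png",b)
E
```

```text
(no output)
```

View pics/v1.png

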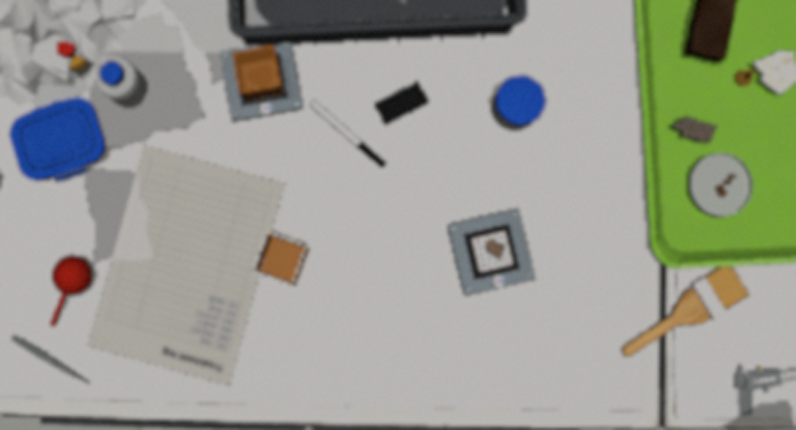

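View pics/v2.png

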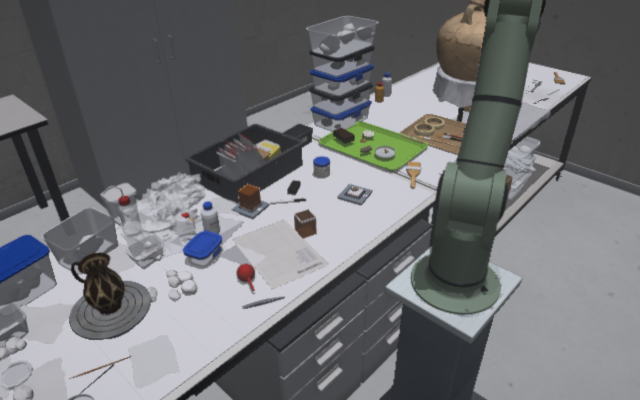

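The top view shows the open cover at about pixel (282,220) and the open base with the find at (378,217). The jar is at (393,147), the blower at (184,232), the brush at (472,243) and the closed decoy cell at (270,135). The scene view confirms the cover is standing mouth-up.

```bash
cat > h.py <<'E'
import numpy as np,cv2
from scipy.spatial.transform import Rotation as Ro
def ray(f,uv,z):
    "pixels -> world points on the plane at height z"
    n=cv2.undistortPoints(np.float64(uv).reshape(-1,1,2),f["camera_matrix"],f["distortion"])[:,0]
    d=np.c_[n,np.ones(len(n))]@f["R"]; c=-f["R"].T@f["t"]
    return c+d*((z-c[2])/d[:,2])[:,None]
def proj(f,X):
    return cv2.projectPoints(np.float64(X),cv2.Rodrigues(np.float64(f["R"]))[0],np.float64(f["t"]),f["camera_matrix"],f["distortion"])[0][:,0]
E
python3 - <<'E'
from h import *
f=dict(np.load("top0.npz"))
for n,uv,z in [("cover",(281.6,220),.07),("base",(378.4,217),.014),("jar",(391.5,147),.07),("blower",(183.5,228),.03),("bl spout",(175,251),.02),("brush bristle",(490,235),.01),("brush handle",(441,263),.01),("closed",(271,135),.07),("paper nearright",(257,278),0),("edge bottom",(350,297),0),("card",(337,148),0),("pen",(328,176),0),("TL",(0,0),0),("BR",(639,399),0)]:
    print(n,ray(f,uv,z)[0].round(3))
E
```

```text
cover [0.518 0.128 0.07 ]
base [ 0.534 -0.159  0.014]
jar [ 0.739 -0.189  0.07 ]
blower [0.488 0.426 0.03 ]
bl spout [0.418 0.453 0.02 ]
brush bristle [ 0.485 -0.506  0.01 ]
brush handle [ 0.398 -0.353  0.01 ]
closed [0.767 0.166 0.07 ]
paper nearright [0.342 0.204 0.   ]
edge bottom [ 0.291 -0.079 -0.   ]
card [ 0.744 -0.031  0.   ]
pen [ 0.657 -0.005  0.   ]
TL [1.259 1.15  0.   ]
BR [-0.057 -1.051  0.   ]
```

Call:
play_rows --plan '[[[0.4, -0.4, -0.6], [0, 0, 0], -1], [[0.8, -0.9, -0.5], [0, 0, 0], -1], [[0.8, -0.95, -0.4], [0, 0, 0], -1], [[0.8, -0.95, -0.4], [0, 0, 0], -1], [[0.8, -0.95, -0.4], [0, 0, 0], -1], [[0.8, -0.95, -0.4], [0, 0, 0], -1], [[0.8, -0.95, -0.4], [0, 0, 0], -1], [[0.8, -0.95, -0.4], [0, 0, 0], -1], [[0.8, -0.95, -0.4], [0, 0, 0], -1], [[0.8, -0.95, -0.4], [0, 0, 0], -1], [[0.8, -0.95, -0.4], [0, 0, 0], -1], [[0.8, -0.95, -0.4], [0, 0, 0], -1], [[0.8, -0.95, -0.4], [0, 0, 0], -1], [[0.8, -0.95, -0.4], [0, 0, 0], -1], [[0.8, -0.95, -0.4], [0, 0, 0], -1], [[0.8, -0.95, -0.4], [0, 0, 0], -1], [[0.8, -0.95, -0.4], [0, 0, 0.75], -1], [[0.8, -0.95, 0], [0, 0, 0.75], -1], [[0.8, -0.95, 0], [0, 0, 0.75], -1], [[0.4, -0.4, 0], [0, 0, 0], -1]]'

```text
clock: 3.2
position: [0.4309, -0.0496, 0.4236]
tool_rot: [3.141, -0.001, -0.001]
force: [-0.6, -1.1, -1.0]
grip_width: 0.0854
finger_force: 0.0
```

```bash
python3 - <<'E'
from workcell import bot, grab_frame, regions_of
from h import *
f=grab_frame("wrist"); np.savez("w1.npz",**f); cv2.imwrite("pics/w1.png",f["pixels"][:,:,::-1])
s=bot.observe(); print(s["clock"],s["qpos"].round(3),s["position"],s["tool_rot"])
Rt=Ro.from_euler("xyz",s["tool_rot"]).as_matrix()
print("cam in tool", Rt.T@(-f["R"].T@f["t"]-s["position"]), (f["R"]@Rt).round(3).tolist(), f["camera_matrix"][0,0],f["distortion"])
print(ray(f,[(0,0),(639,0),(0,399),(639,399)],0).round(3))
print(proj(f,[[.518,.128,.074],[.534,-.159,.014]]))
E
```

```text
3.25 [ 0.433  0.069 -0.482  1.775  0.033  1.304 -1.627] [ 0.43174031 -0.04923316  0.42330649] [ 3.14152520e+00 -8.51798072e-04  1.62010379e-03]
cam in tool [ 0.06981724 -0.00058652 -0.12832887] [[-0.002, 1.0, -0.001], [-0.96, -0.003, -0.28], [-0.28, 0.0, 0.96]] 335.20796844871444 [0.01512377 0.         0.         0.         0.        ]
[[ 0.646  0.405  0.   ]
 [ 0.646 -0.511  0.   ]
 [-0.067  0.591  0.   ]
 [-0.069 -0.698  0.   ]]
[[186.15105156  93.82892439]
 [390.1939131   84.10834904]]
```

View pics/w1.png

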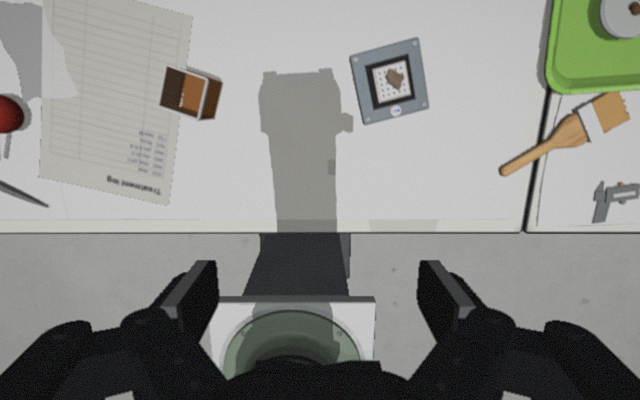

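The wrist view shows the cover's mouth at about (192,92) and the base with the find on it at about (390,81). I'll fit poses to the silhouettes.

```bash
cat >> h.py <<'E'
from scipy.optimize import minimize
def box(p,w,h,z0=0):
    c,s=np.cos(p[2]),np.sin(p[2]); q=np.array([[1,1],[1,-1],[-1,-1],[-1,1]])*w/2@np.array([[c,s],[-s,c]])+p[:2]
    return np.r_[np.c_[q,np.full(4,z0)],np.c_[q,np.full(4,z0+h)]]
def sil(f,X,S=4):
    im=np.zeros((400*S,640*S),np.uint8); cv2.fillConvexPoly(im,cv2.convexHull(((proj(f,X)+.5)*S-.5).round().astype(np.int32)),1)
    return cv2.resize(im.astype(np.float32),(640,400),interpolation=cv2.INTER_AREA)
def fit(views,p0,w,h):
    "views: list of (frame, mask); returns pose, mean IoU"
    def cost(p):
        c=0
        for f,m in views:
            a=sil(f,box(p,w,h)); c-=np.minimum(a,m).sum()/np.maximum(a,m).sum()
        return c/len(views)
    best=min((minimize(cost,[p0[0],p0[1],y],method="Nelder-Mead",options=dict(initial_simplex=np.array([p0[0],p0[1],y])+np.array([[0,0,0],[.008,0,0],[0,.008,0],[0,0,.3]]),xatol=1e-4,fatol=1e-5)) for y in (p0[2]-.35,p0[2],p0[2]+.35)),key=lambda r:r.fun)
    return best.x,-best.fun
E
python3 - <<'E'
from workcell import bot, grab_frame, regions_of
from h import *
f=grab_frame("wrist")
for th,p0,w,h in [("cover",(.518,.128,.0),.058,.074),("base",(.534,-.159,.2),.104,.014)]:
    for r in regions_of(th,"wrist")[:2]:
        b=np.array(r["box"]); print(th,r["p"],b)
        if r["p"]>.4: print(fit([(f,r["mask"].astype(np.float32))],p0,w,h))
    np.save(f"m_{th}.npy",regions_of(th,"wrist")[0]["mask"])
# base plate via hand corners
print(ray(f,[(349,55),(418,38),(429,108),(362,125)],.014).round(4))
E
```

```text
cover 0.81 [159.4  65.9 222.8 121.9]
(array([0.51896999, 0.13280564, 1.25125156]), np.float64(0.9733969569206238))
base 0.6 [353.8  39.6 432.1 124.2]
(array([ 0.53569115, -0.15936544,  0.24530853]), np.float64(0.9125156998634338))
base 0.57 [387.2  70.7 405.   91.3]
(array([ 0.49277813, -0.15424584,  2.21473557]), np.float64(0.04909449443221092))
[[ 0.5753 -0.0949  0.014 ]
 [ 0.5978 -0.1944  0.014 ]
 [ 0.5004 -0.2199  0.014 ]
 [ 0.475  -0.118   0.014 ]]
```

```bash
cat >> h.py <<'E'
def Rtool(az,tilt):
    "heading az; tilt of the pointing direction from straight down: + outward along heading, - inward"
    return Ro.from_euler("z",az)*Ro.from_euler("x",np.pi)*Ro.from_euler("y",tilt)
def delta(pos,R,s=None):
    "turn (units) first, then shift (units) in the new tool axes"
    if s is None:
        from workcell import bot; s=bot.observe()
    R0=Ro.from_euler("xyz",s["tool_rot"])
    print("turn",((R0.inv()*R).as_rotvec()/.15).round(2),"shift",(R.inv().apply(np.array(pos)-s["position"])/.025).round(2))
E
python3 - <<'E'
from h import *
R=Rtool(-.32,-.611); a=R.apply([0,0,1]); print(a)
G=np.array([.519,.133,.052])+.005*a
delta(G-.09*a,R); print(G,G-.09*a)
E
```

```text
[-0.54456385  0.18046269 -0.81907474]
turn [ 0.65 -4.04  2.05] shift [ 9.36 -8.15  8.16]
[0.51627718 0.13390231 0.04790463] [0.56528793 0.11766067 0.12162135]
```

Call:
play_rows --plan '[[[0, 0, 0], [0.13, -0.81, 0.41], -1], [[0, 0, 0], [0.13, -0.81, 0.41], -1], [[0, 0, 0], [0.13, -0.81, 0.41], -1], [[0, 0, 0], [0.13, -0.81, 0.41], -1], [[0, 0, 0], [0.13, -0.81, 0.41], -1], [[0.78, -0.68, 0.68], [0, 0, 0], -1], [[0.78, -0.68, 0.68], [0, 0, 0], -1], [[0.78, -0.68, 0.68], [0, 0, 0], -1], [[0.78, -0.68, 0.68], [0, 0, 0], -1], [[0.78, -0.68, 0.68], [0, 0, 0], -1], [[0.78, -0.68, 0.68], [0, 0, 0], -1], [[0.78, -0.68, 0.68], [0, 0, 0], -1], [[0.78, -0.68, 0.68], [0, 0, 0], -1], [[0.78, -0.68, 0.68], [0, 0, 0], -1], [[0.78, -0.68, 0.68], [0, 0, 0], -1], [[0.78, -0.68, 0.68], [0, 0, 0], -1], [[0.78, -0.68, 0.68], [0, 0, 0], -1], [[0, 0, 0], [0, 0, 0], -1]]'

```text
clock: 5.75
position: [0.5648, 0.119, 0.1198]
tool_rot: [3.141, 0.615, -0.32]
force: [-0.0, -0.5, 0.9]
grip_width: 0.0852
finger_force: 0.0
```

```bash
python3 - <<'E'
from workcell import bot, grab_frame, regions_of
from h import *
f=grab_frame("wrist"); cv2.imwrite("pics/w2.png",f["pixels"][:,:,::-1])
s=bot.observe(); print(s["clock"],s["qpos"].round(2))
R=Rtool(-.32,-.611); a=R.apply([0,0,1]); G=np.array([.519,.133,.052])+.005*a
delta(G,R)
for r in regions_of("cover","wrist")[:2]:
    print(r["p"],r["box"],fit([(f,r["mask"].astype(np.float32))],(.519,.133,-.32),.058,.074))
print(proj(f,box((.519,.133,-.32),.058,.0,.074)).round(0).tolist())
E
```

```text
5.8 [ 0.07  0.93 -0.42  1.35 -0.    1.43 -2.17]
turn [ 0.    0.02 -0.  ] shift [0.   0.02 3.57]
0.96 [270.3, 134.1, 372.1, 268.8] (array([ 0.51865471,  0.13359544, -0.32170018]), np.float64(0.9856962561607361))
[[269.0, 219.0], [373.0, 219.0], [362.0, 268.0], [278.0, 268.0], [269.0, 219.0], [373.0, 219.0], [362.0, 268.0], [278.0, 268.0]]
```

View pics/w2.png

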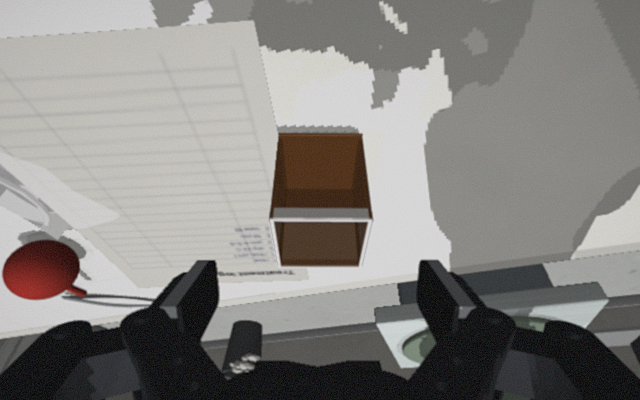

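The cover is centred between the fingers in the view, with its rim at about (270–372, 219–268). Next I'll advance and grip.

Call:
play_rows --plan '[[[0, 0, 0.7], [0, 0, 0], -1], [[0, 0, 0.7], [0, 0, 0], -1], [[0, 0, 0.7], [0, 0, 0], -1], [[0, 0, 0.7], [0, 0, 0], -1], [[0, 0, 0.5], [0, 0, 0], -1], [[0, 0, 0.27], [0, 0, 0], -1], [[0, 0, 0], [0, 0, 0], -1], [[0, 0, 0], [0, 0, 0], 1], [[0, 0, 0], [0, 0, 0], 1], [[0, 0, 0], [0, 0, 0], 1], [[0, 0, 0], [0, 0, 0], 1], [[0, 0, 0], [0, 0, 0], 1], [[0, 0, 0], [0, 0, 0], 1], [[0, 0, 0], [0, 0, 0], 1]]' --newtons 35

```text
clock: 7.6
position: [0.5172, 0.135, 0.0488]
tool_rot: [-3.141, 0.612, -0.32]
force: [1.9, -1.4, 6.2]
grip_width: 0.0578
finger_force: 36.9
```

```bash
python3 - <<'E'
from workcell import bot
from h import *
s=bot.observe(); R0=Ro.from_euler("xyz",s["tool_rot"])
p=R0.inv().apply(np.array([.5187,.1336,0])-s["position"]); z=R0.inv().apply([0,0,1]); print(p,z)
R=Rtool(0,s["tool_rot"][1]*-1+np.pi/2)
print("z after",R.apply(z))
t=np.array([.537,0,.030])-R.apply(p); print("lay tcp",t); np.savez("lay.npz",t=t,q=R.as_quat())
s["position"]=s["position"]+[0,0,.125]; delta(t+[0,0,.06],R,s); delta(t,R,s)
E
```

```text
[0.02956065 0.00088127 0.03886691] [-5.74514409e-01 -3.37877421e-04 -8.18494398e-01]
z after [-9.99999943e-01  3.37877421e-04 -4.00657742e-08]
lay tcp [0.48820463 0.00088127 0.02813437]
turn [ 0.41 10.37 -2.34] shift [-3.47  5.37  1.02]
turn [ 0.41 10.37 -2.34] shift [-5.44  5.37  2.4 ]
```

Call:
play_rows --plan '[[[-0.48, 0, -0.68], [0, 0, 0], 1], [[-0.48, 0, -0.68], [0, 0, 0], 1], [[-0.48, 0, -0.68], [0, 0, 0], 1], [[-0.48, 0, -0.68], [0, 0, 0], 1], [[-0.48, 0, -0.68], [0, 0, 0], 1], [[-0.48, 0, -0.68], [0, 0, 0], 1], [[0, 0, 0], [0.03, 0.8, -0.18], 1], [[0, 0, 0], [0.03, 0.8, -0.18], 1], [[0, 0, 0], [0.03, 0.8, -0.18], 1], [[0, 0, 0], [0.03, 0.8, -0.18], 1], [[0, 0, 0], [0.03, 0.8, -0.18], 1], [[0, 0, 0], [0.03, 0.8, -0.18], 1], [[0, 0, 0], [0.03, 0.8, -0.18], 1], [[0, 0, 0], [0.03, 0.8, -0.18], 1], [[0, 0, 0], [0.03, 0.8, -0.18], 1], [[0, 0, 0], [0.03, 0.8, -0.18], 1], [[0, 0, 0], [0.03, 0.8, -0.18], 1], [[0, 0, 0], [0.03, 0.8, -0.18], 1], [[0, 0, 0], [0.03, 0.8, -0.18], 1], [[0, 0, 0], [0, 0, 0], 1]]'

```text
clock: 10.1
position: [0.532, 0.1516, 0.2304]
tool_rot: [3.12, -0.567, -0.054]
force: [-1.3, 0.4, -1.7]
grip_width: 0.0578
finger_force: 36.7
```

```bash
python3 - <<'E'
from workcell import bot
from h import *
s=bot.observe(); d=np.load("lay.npz"); R=Ro.from_quat(d["q"]); print(s["clock"],s["qpos"].round(2),s["position"],s["tool_rot"])
delta(d["t"]+[0,0,.05],R); delta(d["t"],R)
E
```

```text
10.1 [-1.2   0.36  0.77  2.25  0.39  0.16 -2.52] [0.5319812  0.1516388  0.23044515] [ 3.11976592 -0.56663852 -0.05384221]
turn [ 0.39  2.62 -0.23] shift [-5.99  6.03  2.07]
turn [ 0.39  2.62 -0.23] shift [-7.63  6.03  3.22]
```

```bash
cat > kin.py <<'E'
from h import *
from scipy.optimize import least_squares
LO=np.array([-2.91,-.3,-1.5,.17,-1.26,.16,-2.52]);HI=np.array([2.91,2.13,1.42,2.43,4.41,1.93,2.52])
def fk(q,k):
    H,L1,L2,L3,a1,a2,a3,o1,o7=k
    Z=lambda t:Ro.from_euler("z",t); Y=lambda t:Ro.from_euler("y",t)
    R=Z(o1-q[0])*Y(q[1]); p=np.array([0,0,H])
    R=R*Z(-q[2]); p=p+R.apply([a1,0,L1]); R=R*Y(q[3])
    R=R*Z(-q[4]); p=p+R.apply([a2,0,L2]); R=R*Y(q[5]); p=p+R.apply([a3,0,L3])
    return p,R*Z(o7-q[6])
def ik(pos,R,k,q0,w=.02):
    m=.03
    def e(q):
        p,r=fk(q,k); return np.r_[(p-pos)*10,(r.inv()*R).as_rotvec()*3,w*(q-q0)]
    s=least_squares(e,np.clip(q0,LO+m,HI-m),bounds=(LO+m,HI-m)); p,r=fk(s.x,k)
    return s.x,np.linalg.norm(p-pos),(r.inv()*R).magnitude()
E
python3 - <<'E'
from workcell import bot
from kin import *
s=bot.observe()
D=[([1.16578,.52201,-.03635,1.6,.02122,1.02108,-.11284],[.20524,-.59,.24473],[-3.1405,0,.3348]),
([.433,.069,-.482,1.775,.033,1.304,-1.627],[.43174,-.04923,.42331],[3.1415,-.00085,.0016]),
([.07,.93,-.42,1.35,0,1.43,-2.17],[.5648,.119,.1198],[3.141,.615,-.32]),(s["qpos"],s["position"],s["tool_rot"])]
def e(k):
    o=[]
    for q,p,r in D:
        P,R=fk(q,k); o+=[*(P-p)*5,*(R.inv()*Ro.from_euler("xyz",r)).as_rotvec()]
    return np.r_[o,.002*k[4:7]]
best=min((least_squares(e,[.3,.4,.4,.25,0,0,0,x,y]) for x in(0,1.57,3.14,-1.57) for y in (0,1.57,3.14,-1.57)),key=lambda r:r.cost)
print(best.cost,best.x.round(3)); print(e(best.x).reshape(-1)[:24].reshape(4,6).round(3)); np.save("k.npy",best.x)
E
```

```text
0.0064355589827834354 [ 3.170e-01  5.430e-01  3.870e-01  3.370e-01  2.700e-02 -3.000e-03
  1.000e-03 -1.010e-01  1.479e+00]
[[-0.019 -0.004 -0.03  -0.    -0.    -0.009]
 [ 0.004  0.062 -0.002 -0.    -0.001 -0.01 ]
 [ 0.009 -0.003  0.022 -0.06  -0.005  0.012]
 [ 0.     0.003  0.011  0.054  0.004  0.007]]
```

```bash
sed -i 's/def fk(q,k):/SG=[-1,-1,-1,-1]\ndef fk(q,k):\n    q=np.array(q,float)*np.array([-SG[0],1,-SG[1],1,-SG[2],1,-SG[3]])/' kin.py; cat > fitk.py <<'E'
from workcell import bot
import kin, itertools
from kin import *
s=bot.observe()
D=[([1.16578,.52201,-.03635,1.6,.02122,1.02108,-.11284],[.20524,-.59,.24473],[-3.1405,0,.3348]),
([.433,.069,-.482,1.775,.033,1.304,-1.627],[.43174,-.04923,.42331],[3.1415,-.00085,.0016]),
([.07,.93,-.42,1.35,0,1.43,-2.17],[.5648,.119,.1198],[3.141,.615,-.32]),([-1.2,.36,.77,2.25,.39,.16,-2.52] if 0 else s["qpos"],s["position"],s["tool_rot"])]
def e(k):
    o=[]
    for q,p,r in D:
        P,R=fk(q,k); o+=[*(P-p)*5,*(R.inv()*Ro.from_euler("xyz",r)).as_rotvec()]
    return np.r_[o,.002*k[4:7]]
for sg in itertools.product((-1,1),repeat=4):
    kin.SG[:]=sg
    best=min((least_squares(e,[.3,.4,.4,.25,0,0,0,x,y]) for x in(0,1.57,3.14,-1.57) for y in (0,1.57,3.14,-1.57)),key=lambda r:r.cost)
    if best.cost<.05: print(sg,best.cost,best.x.round(3))
E
python3 fitk.py
```

```text
(-1, -1, -1, -1) 0.0064355589827834354 [ 3.170e-01  5.430e-01  3.870e-01  3.370e-01  2.700e-02 -3.000e-03
  1.000e-03 -1.010e-01  1.479e+00]
```

```bash
sed -i 's/    H,L1,L2,L3,a1,a2,a3,o1,o7=k/    H,L1,L2,L3,a1,a2,a3,o1,o7,o3,o5,b1,b2=k/; s/Z(-q\[2\])/Z(o3-q[2])/; s/Z(-q\[4\])/Z(o5-q[4])/; s/\[a1,0,L1\]/[a1,b1,L1]/; s/\[a2,0,L2\]/[a2,b2,L2]/' kin.py
python3 - <<'E'
src=open("fitk.py").read().split("for sg in")[0].replace(".002*k[4:7]",".003*np.r_[k[4:7]*5,k[7],k[8]-1.571,k[9:11],k[11:]*5]")
exec(src)
b=least_squares(e,[.317,.543,.387,.337,.02,0,0,0,1.57,0,0,0,0]); print(b.cost,b.x.round(3)); print(b.fun[:24].reshape(4,6).round(4)); np.save("k.npy",b.x)
E
```

```text
9.777909350285575e-05 [ 3.180e-01  5.370e-01  4.120e-01  3.390e-01 -1.000e-03 -1.900e-02
  5.000e-03 -0.000e+00  1.567e+00 -4.000e-03  0.000e+00 -6.300e-02
  9.000e-03]
[[ 0.0093  0.0018 -0.0018  0.0001  0.0018 -0.0003]
 [ 0.0018 -0.0007 -0.0018 -0.0004 -0.0006 -0.0019]
 [-0.0005 -0.0072  0.0017 -0.002  -0.0029  0.0021]
 [ 0.0006 -0.0018  0.0019  0.0026 -0.0013  0.0001]]
```

```bash
cat > plan.py <<'E'
from kin import *
k=np.load("k.npy"); rng=np.random.default_rng(0)
def best(pos,R,n=12,q0=None):
    "most central solution"
    r=[]
    for i in range(n):
        q=LO+(HI-LO)*rng.uniform(.15,.85,7) if i or q0 is None else q0
        x,ep,er=ik(np.array(pos),R,k,q,.003)
        if ep<.003 and er<.01: r.append((np.minimum(x-LO,HI-x).min(),x))
    return max(r,key=lambda t:t[0]) if r else (-1,None)
if __name__=="__main__":
    for x in (.5,.58,.66,.72):
        for y in (0.,-.02,.1):
          for h in (-.4,0,.4):
            # lay: cover axis along heading, mouth toward the robot, middle at (x,y)
            H=np.array([np.cos(h),np.sin(h),0]); c=np.array([x,y,.029])
            R=Rtool(h,.959); m1,q1=best(c-.015*H+.005*R.apply([0,0,1]),R,6)
            o=[]
            for b in (.2,.4,.6):
                R=Rtool(h,-b); m2,_=best(c+.017*H+.005*R.apply([0,0,1]),R,6); o.append(round(m2,2))
            print(x,y,h,round(m1,2),o, None if q1 is None else q1.round(2))
    for b in (.2,.4,.6,.8,1.):
        for h in (.225,-1.35,1.796):
            R=Rtool(h,np.pi/2-b); m,q=best(np.array([.536,-.158,.07])+.005*R.apply([0,0,1]),R); print("base",b,h,round(m,2),None if q is None else q.round(2))
E
python3 plan.py
```

```text
0.5 0.0 -0.4 -1 [np.float64(0.43), np.float64(0.27), np.float64(0.72)] None
0.5 0.0 0 -1 [np.float64(0.54), np.float64(0.72), np.float64(0.68)] None
0.5 0.0 0.4 -1 [np.float64(0.56), np.float64(0.72), np.float64(0.73)] None
0.5 -0.02 -0.4 -1 [np.float64(0.54), np.float64(0.64), np.float64(0.72)] None
0.5 -0.02 0 -1 [np.float64(0.24), np.float64(0.73), np.float64(0.68)] None
0.5 -0.02 0.4 -1 [np.float64(0.56), np.float64(0.7), np.float64(0.75)] None
0.5 0.1 -0.4 -1 [np.float64(0.41), np.float64(0.7), np.float64(0.44)] None
0.5 0.1 0 -1 [np.float64(0.55), np.float64(0.75), np.float64(0.68)] None
0.5 0.1 0.4 -1 [-1, np.float64(0.76), np.float64(0.68)] None
0.58 0.0 -0.4 0.03 [np.float64(0.64), np.float64(0.71), np.float64(0.55)] [ 0.27  1.23 -1.01  2.4   2.28  1.76  2.09]
0.58 0.0 0 -1 [np.float64(0.68), np.float64(0.79), np.float64(0.52)] None
0.58 0.0 0.4 -1 [np.float64(0.68), np.float64(0.84), np.float64(0.57)] None
0.58 -0.02 -0.4 -1 [np.float64(0.61), np.float64(0.77), np.float64(0.56)] None
0.58 -0.02 0 -1 [np.float64(0.7), np.float64(0.8), np.float64(0.51)] None
0.58 -0.02 0.4 0.
[... 2644 characters left out ...]
.21 -0.09  1.62  0.53]
base 0.4 0.225 -1 None
base 0.4 -1.35 0.39 [-0.37  1.01 -0.03  2.04  1.37  1.21  1.67]
base 0.4 1.796 0.45 [ 0.92  1.26 -0.7   1.31 -0.22  1.48  0.7 ]
base 0.6 0.225 -1 None
base 0.6 -1.35 0.37 [ 0.16  0.97 -0.67  2.06  1.52  1.51  1.77]
base 0.6 1.796 0.6 [ 0.96  1.18 -0.8   1.42 -0.06  1.33  0.59]
base 0.8 0.225 0.07 [ 0.9   0.75 -0.66  2.36  3.28  0.47  2.18]
base 0.8 -1.35 0.36 [ 0.2   0.83 -0.61  2.07  1.44  1.23  1.91]
base 0.8 1.796 0.76 [ 0.9   1.04 -0.71  1.53 -0.04  1.17  0.59]
base 1.0 0.225 0.14 [0.06 0.71 0.34 2.29 4.09 0.6  1.06]
base 1.0 -1.35 0.38 [ 0.61  0.96 -1.12  2.05  1.47  1.43  2.08]
base 1.0 1.796 0.79 [ 0.83  0.92 -0.65  1.64  0.02  1.02  0.53]
```

```bash
cat > p2.py <<'E'
from plan import *
for x in (.45,.52,.6):
    for y in (-.05,.05):
      for h in (1.2,1.8,2.4,-1.2,-1.8,-2.4):
        H=np.array([np.cos(h),np.sin(h),0]); c=np.array([x,y,.029])
        R=Rtool(h,.959); m1,q1=best(c-.015*H+.005*R.apply([0,0,1]),R,6)
        o=[]
        for b in (.3,.6,.8):
            R=Rtool(h,-b); m2,q2=best(c+.017*H+.005*R.apply([0,0,1]),R,6); o.append(round(float(m2),2))
        print(x,y,h,round(float(m1),2),o, None if q1 is None else q1.round(2), None if q2 is None else q2.round(2))
E
python3 p2.py
```

```text
0.45 -0.05 1.2 0.29 [0.36, 0.47, 0.56] [ 1.43  1.3  -1.14  2.14  0.35  0.47 -0.07] [-0.26  0.92 -0.23  1.87  0.75  1.18 -1.43]
0.45 -0.05 1.8 0.65 [0.2, 0.2, 0.24] [ 0.99  1.14 -0.8   1.78 -0.06  1.01  0.62] [ 0.13  1.1  -1.    2.19  1.4   1.65 -1.63]
0.45 -0.05 2.4 0.51 [0.06, -1.0, -1.0] [ 0.58  1.14 -0.53  1.5  -0.02  1.42  0.96] None
0.45 -0.05 -1.2 0.18 [0.37, 0.51, 0.62] [-0.42  0.97 -0.34  2.25  1.38  1.21  1.45] [ 0.39  0.95 -0.02  1.79 -0.62  1.1  -1.9 ]
0.45 -0.05 -1.8 0.55 [0.25, 0.1, 0.31] [-0.31  1.   -0.27  1.88  0.88  1.31  1.65] [ 0.92  0.9  -0.55  2.12 -0.69  0.56 -2.21]
0.45 -0.05 -2.4 0.52 [0.1, 0.03, -1.0] [-0.3   1.08  0.01  1.57  0.36  1.41  1.79] None
0.45 0.05 1.2 0.16 [0.41, 0.56, 0.65] [ 1.34  1.44 -1.28  2.27  1.01  0.4  -0.8 ] [-0.92  1.08  0.54  1.78  0.03  1.   -0.87]
0.45 0.05 1.8 0.52 [0.26, 0.31, 0.37] [ 0.82  1.09 -0.74  1.91 -0.26  0.82  0.69] [-0.18  1.01 -0.8   2.06  1.22  1.49 -1.62]
0.45 0.05 2.4 0.64 [0.1, 0.03, 0.03] [ 0.38  1.09 -0.43  1.59 -0.21  1.29  0.99] [-1.39  1.15  0.71  2.4   2.3   0.19 -2.49]
0.45 0.05 -1.2 0.32 [0.21, 0.43, 0.42] [
[... 2632 characters left out ...]
1.01  1.97 -0.17  0.31  0.23] [-0.78  1.23  0.63  1.36 -0.03  1.22 -0.7 ]
0.6 0.05 1.8 0.82 [0.63, 0.66, 0.69] [ 0.63  1.17 -0.68  1.51 -0.28  1.04  0.6 ] [-0.66  0.97  0.12  1.74  0.83  0.95 -1.02]
0.6 0.05 2.4 0.31 [0.4, 0.36, 0.32] [ 0.22  1.26 -0.28  1.06 -0.31  1.62  0.96] [-0.07  0.97 -0.74  2.11  1.74  1.33 -1.21]
0.6 0.05 -1.2 0.62 [0.04, 0.39, 0.45] [-0.57  1.   -0.12  1.8   1.16  1.17  1.9 ] [ 0.11  1.06  0.09  1.48 -0.79  1.24 -2.07]
0.6 0.05 -1.8 0.43 [0.37, 0.19, 0.07] [-0.59  1.16  0.12  1.35  0.55  1.39  2.09] [ 0.63  0.96 -0.58  1.9  -0.72  0.52 -2.45]
0.6 0.05 -2.4 0.15 [0.42, 0.24, 0.23] [-0.4   1.32  0.14  0.94  0.22  1.78  1.95] [ 1.    1.21 -1.21  2.2   2.18  0.4   0.64]
```

```bash
cat > sim.py <<'E'
from plan import *
from scipy.spatial.transform import Slerp
def sim(q,wps,n=10):
    "wps: (pos,R) list; slerp/lerp; returns last q, prints worst errors"
    p,R=fk(q,k)
    for pos,Rt in wps:
        S=Slerp([0,1],Ro.concatenate([R,Rt])); w=[0,0,9,0]
        for t in np.linspace(0,1,n+1)[1:]:
            q2,ep,er=ik(p+(np.array(pos)-p)*t,S(t),k,q,.02); w=[max(w[0],ep),max(w[1],er),min(w[2],np.minimum(q2-LO,HI-q2).min()),max(w[3],abs(q2-q).max())]; q=q2
        print("ep %.4f er %.3f margin %.2f step %.2f"%tuple(w),q.round(2)); p,R=np.array(pos),Rt
    return q
E
python3 - <<'E'
from sim import *
from workcell import bot
s=bot.observe(); d=np.load("lay.npz"); h=1.7
p=np.array([.02956,.00088,.03887])   # cover origin in tool
R=Rtool(h,.959); H=np.array([np.cos(h),np.sin(h),0])
t=np.array([.565,.03,.030])+.037*H-R.apply(p); print("lay tcp",t); np.savez("lay.npz",t=t,q=R.as_quat())
q=sim(s["qpos"],[(t+[0,0,.12],R),(t,R)])
delta(t+[0,0,.12],R)
# stage 2 grasp, then base
for b in (.6,.8):
    R2=Rtool(h,-b); g=np.array([.565,.03,.029])+.017*H; a=R2.apply([0,0,1]); print("b",b)
    q2=sim(q,[(t-.09*R.apply([0,0,1]),R),(t+[0,0,.2],R),(g-.09*a,R2),(g,R2),(g+[0,0,.15],R2),([.536,-.158,.2],Rtool(1.796,np.pi/2-b)),([.536,-.158,.07],Rtool(1.796,np.pi/2-b))])
E
```

```text
lay tcp [0.56564733 0.01818782 0.02812622]
ep 0.0124 er 0.078 margin 0.03 step 0.94 [ 1.06  1.35 -1.47  1.66  0.41  1.13 -0.17]
ep 0.0000 er 0.000 margin 0.04 step 0.02 [ 1.03  1.49 -1.36  1.64  0.52  1.07 -0.08]
turn [ 8.24  2.   -8.49] shift [-5.84  0.65 -2.58]
b 0.6
ep 0.0000 er 0.000 margin 0.10 step 0.02 [ 1.09  1.44 -1.4   1.54  0.45  1.24 -0.03]
ep 0.0000 er 0.000 margin 0.03 step 0.03 [ 1.06  1.19 -1.47  1.65  0.24  1.16 -0.14]
ep 0.0000 er 0.000 margin 0.07 step 0.15 [-0.06  0.86 -0.8   1.77  1.05  1.41 -1.22]
ep 0.0000 er 0.000 margin 0.53 step 0.01 [-0.01  0.95 -0.74  1.82  1.17  1.31 -1.27]
ep 0.0000 er 0.000 margin 0.49 step 0.02 [ 0.05  0.72 -0.83  1.78  1.    1.44 -1.07]
ep 0.0000 er 0.000 margin 0.16 step 0.18 [ 1.15  1.23 -1.34  1.4   0.22  1.53  0.16]
ep 0.0000 er 0.000 margin 0.17 step 0.02 [ 1.13  1.38 -1.25  1.4   0.34  1.44  0.25]
b 0.8
ep 0.0000 er 0.000 margin 0.10 step 0.02 [ 1.09  1.44 -1.4   1.54  0.45  1.24 -0.03]
ep 0.0000 er 0.000 margin 0.03 step 0.03 [ 1.06  1.19 -1.47  1.65  0.24  1.16 -0.14]
ep 0.0000 er 0.000 margin 0.07 step 0.17 [-0.22  0.95 -0.71  1.71  1.09  1.57 -1.3 ]
ep 0.0000 er 0.000 margin 0.37 step 0.01 [-0.15  1.02 -0.66  1.77  1.2   1.47 -1.34]
ep 0.0000 er 0.000 margin 0.35 step 0.02 [-0.1   0.78 -0.74  1.76  1.06  1.58 -1.16]
ep 0.0000 er 0.000 margin 0.21 step 0.18 [ 1.14  1.1  -1.29  1.48  0.28  1.43  0.15]
ep 0.0000 er 0.000 margin 0.22 step 0.02 [ 1.11  1.25 -1.2   1.51  0.4   1.3   0.21]
```

```bash
python3 - <<'E'
from sim import *
from workcell import bot
s=bot.observe(); d=np.load("lay.npz"); R=Ro.from_quat(d["q"]); t=d["t"]
A=([.54,.12,.25],Rtool(0,0)); B=([.56,.05,.22],Rtool(1.7,.0)); C=(t+[0,0,.12],R)
q=sim(s["qpos"],[A,B,C,(t,R)])
delta(*A)
for (p0,r0),(p1,r1) in ((A,B),(B,C)):
    delta(p1,r1,dict(position=np.array(p0),tool_rot=r0.as_euler("xyz")))
E
```

```text
ep 0.0000 er 0.000 margin 0.09 step 0.13 [-0.52  0.42  0.27  1.79 -0.14  0.95 -1.76]
ep 0.0000 er 0.000 margin 0.63 step 0.16 [-0.1   0.45 -0.13  1.8   0.07  0.9  -0.12]
ep 0.0000 er 0.000 margin 0.63 step 0.11 [ 0.63  0.89 -0.53  1.68 -0.56  1.09  0.7 ]
ep 0.0000 er 0.000 margin 0.71 step 0.02 [ 0.62  1.08 -0.51  1.66 -0.52  0.97  0.8 ]
turn [ 0.24 -3.77 -0.39] shift [ 0.32  1.27 -0.78]
turn [  0.     0.   -11.33] shift [-2.88  0.43  1.2 ]
turn [-0.    6.39  0.  ] shift [-3.09  0.06  0.59]
```

Call:
play_rows --plan '[[[0, 0, 0], [0.05, -0.75, -0.08], 1], [[0, 0, 0], [0.05, -0.75, -0.08], 1], [[0, 0, 0], [0.05, -0.75, -0.08], 1], [[0, 0, 0], [0.05, -0.75, -0.08], 1], [[0, 0, 0], [0.05, -0.75, -0.08], 1], [[0.16, 0.64, -0.39], [0, 0, 0], 1], [[0.16, 0.64, -0.39], [0, 0, 0], 1], [[0, 0, 0], [0, 0, -0.87], 1], [[0, 0, 0], [0, 0, -0.87], 1], [[0, 0, 0], [0, 0, -0.87], 1], [[0, 0, 0], [0, 0, -0.87], 1], [[0, 0, 0], [0, 0, -0.87], 1], [[0, 0, 0], [0, 0, -0.87], 1], [[0, 0, 0], [0, 0, -0.87], 1], [[0, 0, 0], [0, 0, -0.87], 1], [[0, 0, 0], [0, 0, -0.87], 1], [[0, 0, 0], [0, 0, -0.87], 1], [[0, 0, 0], [0, 0, -0.87], 1], [[0, 0, 0], [0, 0, -0.87], 1], [[0, 0, 0], [0, 0, -0.87], 1]]'

```text
clock: 12.6
position: [0.5395, 0.1143, 0.2472]
tool_rot: [3.066, 0.023, 1.684]
force: [0.1, 0.0, -0.9]
grip_width: 0.0576
finger_force: 36.7
```

```bash
python3 - <<'E'
from workcell import bot
from h import *
s=bot.observe(); d=np.load("lay.npz"); R=Ro.from_quat(d["q"]); print(s["clock"],s["qpos"].round(2),s["position"],s["tool_rot"],s["grip_width"])
delta(d["t"]+[0,0,.10],R); delta(d["t"],R)
E
```

```text
12.6 [-0.18  0.37 -0.2   1.84  0.15  0.87 -0.35] [0.53953724 0.11428747 0.24720653] [3.06624741 0.0225708  1.68406314] 0.0575742099011049
turn [0.51 6.54 0.15] shift [-6.17  0.54 -0.49]
turn [0.51 6.54 0.15] shift [-9.44  0.54  1.8 ]
```

Tilting to the laying pose, then moving above the spot.

Call:
play_rows --plan '[[[0, 0, 0], [0.06, 0.82, 0.02], 1], [[0, 0, 0], [0.06, 0.82, 0.02], 1], [[0, 0, 0], [0.06, 0.82, 0.02], 1], [[0, 0, 0], [0.06, 0.82, 0.02], 1], [[0, 0, 0], [0.06, 0.82, 0.02], 1], [[0, 0, 0], [0.06, 0.82, 0.02], 1], [[0, 0, 0], [0.06, 0.82, 0.02], 1], [[0, 0, 0], [0.06, 0.82, 0.02], 1], [[-0.8, 0.07, -0.06], [0, 0, 0], 1], [[-0.8, 0.07, -0.06], [0, 0, 0], 1], [[-0.8, 0.07, -0.06], [0, 0, 0], 1], [[-0.8, 0.07, -0.06], [0, 0, 0], 1], [[-0.8, 0.07, -0.06], [0, 0, 0], 1], [[-0.8, 0.07, -0.06], [0, 0, 0], 1], [[-0.8, 0.07, -0.06], [0, 0, 0], 1], [[-0.6, 0.07, -0.06], [0, 0, 0], 1], [[0, 0, 0], [0, 0, 0], 1]]'

```text
clock: 14.72
position: [0.566, 0.0186, 0.1253]
tool_rot: [3.14, -0.963, 1.693]
force: [0.1, 0.4, -0.8]
grip_width: 0.0578
finger_force: 36.9
```

```bash
python3 - <<'E'
from workcell import bot,grab_frame
from h import *
s=bot.observe(); d=np.load("lay.npz"); R=Ro.from_quat(d["q"]); print(s["clock"],s["qpos"].round(2),s["force"])
delta(d["t"]+[0,0,.01],R); delta(d["t"],R)
f=grab_frame("scene"); cv2.imwrite("pics/s3.png",cv2.resize(f["pixels"][110:310,200:470,::-1],None,fx=2.8,fy=2.8,interpolation=cv2.INTER_CUBIC))
E
```

```text
14.725 [ 0.61  0.93 -0.5   1.66 -0.57  1.07  0.73] [ 0.14200811  0.35095219 -0.81664769]
turn [ 0.05 -0.03 -0.03] shift [-2.86 -0.01  1.99]
turn [ 0.05 -0.03 -0.03] shift [-3.19 -0.01  2.22]
```

View pics/s3.png

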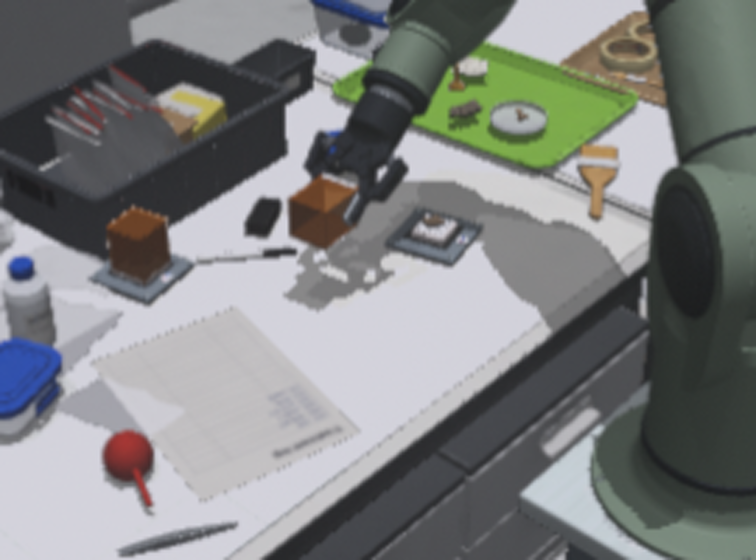

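The cover is held on its side at crop pixel (322,212), with its mouth toward the base and all bystanders undisturbed. Now lowering it to the bench.

Call:
play_rows --plan '[[[-0.55, 0, 0.38], [0.05, -0.03, -0.03], 1], [[-0.7, 0, 0.49], [0, 0, 0], 1], [[-0.7, 0, 0.49], [0, 0, 0], 1], [[-0.6, 0, 0.42], [0, 0, 0], 1], [[-0.3, 0, 0.21], [0, 0, 0], 1], [[-0.15, 0, 0.1], [0, 0, 0], 1], [[-0.1, 0, 0.07], [0, 0, 0], 1], [[-0.07, 0, 0.05], [0, 0, 0], 1], [[0, 0, 0], [0, 0, 0], 1]]'

```text
clock: 15.9
position: [0.5662, 0.0189, 0.0297]
tool_rot: [3.139, -0.958, 1.703]
force: [-0.0, -0.2, -1.9]
grip_width: 0.0578
finger_force: 36.9
```

Call:
play_rows --plan '[[[-0.03, 0, 0.02], [0, 0, 0], 1], [[-0.03, 0, 0.02], [0, 0, 0], 1], [[-0.016, 0, 0.011], [0, 0, 0], 1], [[0, 0, 0], [0, 0, 0], 1]]'

```text
clock: 16.4
position: [0.5661, 0.0188, 0.0272]
tool_rot: [3.14, -0.958, 1.703]
force: [-0.5, 0.1, -1.2]
grip_width: 0.0579
finger_force: 36.9
```

Call:
play_rows --plan '[[[-0.014, 0, 0.01], [0, 0, 0], 1], [[0, 0, 0], [0, 0, 0], 1], [[0, 0, 0], [0, 0, 0], -1], [[0, 0, 0], [0, 0, 0], -1], [[0, 0, 0], [0, 0, 0], -1], [[0, 0, 0], [0, 0, 0], -1], [[0, 0, 0], [0, 0, 0], -1], [[0, 0, -0.4], [0, 0, 0], -1], [[0, 0, -0.8], [0, 0, 0], -1], [[0, 0, -0.8], [0, 0, 0], -1], [[0, 0, -0.8], [0, 0, 0], -1], [[0, 0, -0.8], [0, 0, 0], -1], [[0.4, 0, -0.8], [0, 0, 0], -1], [[0.8, 0, -0.5], [0, 0, 0], -1], [[0.8, 0, -0.5], [0, 0, 0], -1], [[0, 0, 0], [0, 0, 0], -1]]'

```text
clock: 18.4
position: [0.5772, -0.0617, 0.1479]
tool_rot: [3.135, -0.957, 1.707]
force: [-0.2, 0.5, 0.5]
grip_width: 0.0852
finger_force: 0.0
```

```bash
cat > look.py <<'E'
from workcell import bot, grab_frame, regions_of
from h import *
import sys
def lyingbox(p):   # p: x,y,heading ; lying cover, 74 along heading, 58 across
    h=p[2]; H=np.array([np.cos(h),np.sin(h)]);N=np.array([-H[1],H[0]])
    return np.array([[*(p[:2]+a*.037*H+b*.029*N),z] for a in(-1,1) for b in(-1,1) for z in (0,.058)])
def fitl(views,p0):
    def c(p): return -np.mean([np.minimum(a:=sil(f,lyingbox(p)),m).sum()/np.maximum(a,m).sum() for f,m in views])
    p0=np.array(p0); r=minimize(c,p0,method="Nelder-Mead",options=dict(initial_simplex=p0+np.array([[0,0,0],[.008,0,0],[0,.008,0],[0,0,.15]]),xatol=1e-4,fatol=1e-5)); return r.x,-r.fun
E
python3 - <<'E'
from look import *
s=bot.observe(); print(s["clock"],s["qpos"].round(2),s["position"],s["tool_rot"])
V=[]
for c in ("wrist","top","scene"):
    f=grab_frame(c); cv2.imwrite(f"pics/{c}4.png",f["pixels"][:,:,::-1])
    for r in regions_of("cover",c)[:2]:
        v=(f,r["mask"].astype(np.float32)); x=fitl([v],(.565,.03,1.7)); print(c,r["p"],r["box"],x)
E
```

```text
18.4 [ 0.67  0.93 -0.45  1.53 -0.51  1.24  0.73] [ 0.57719283 -0.06165317  0.14787114] [ 3.13508585 -0.95670749  1.70737913]
wrist 0.76 [279.7, 188.7, 354.4, 296.0] (array([0.56420219, 0.03034337, 1.70217515]), np.float64(0.9808427691459656))
top 0.69 [305.2, 196.6, 330.5, 220.2] (array([0.56267653, 0.03128187, 1.7126329 ]), np.float64(0.9523589015007019))
top 0.52 [361.1, 199.6, 397.5, 238.2] (array([0.565, 0.03 , 1.7  ]), np.float64(0.0))
scene 0.69 [304.4, 195.3, 330.9, 223.3] (array([0.56460831, 0.03130982, 1.68548316]), np.float64(0.9451234340667725))
```

```bash
python3 - <<'E'
from sim import *
from workcell import bot
s=bot.observe(); h=1.702; b=.7
R2=Rtool(h,-b); H=np.array([np.cos(h),np.sin(h),0]); a=R2.apply([0,0,1]); g=np.array([.5643,.0305,.031])+.019*H+.005*a
np.savez("g2.npz",g=g,q=R2.as_quat()); R1=Ro.from_euler("xyz",s["tool_rot"])
A=(s["position"]+[0,0,.11],R1); B=(A[0],R2); C=(g-.1*a,R2)
print(A[0],C[0],g)
sim(s["qpos"],[A,B,C,(g,R2)])
delta(*A); D=lambda u,v: delta(v[0],v[1],dict(position=u[0],tool_rot=u[1].as_euler("xyz"))); D(A,B);D(B,C);D(C,(g,R2))
E
```

```text
[ 0.57635996 -0.06196382  0.25494037] [0.55380754 0.11001137 0.10366001] [0.56223568 0.04614329 0.02717579]
ep 0.0000 er 0.000 margin 0.55 step 0.02 [ 0.68  0.79 -0.47  1.51 -0.54  1.38  0.64]
ep 0.0000 er 0.000 margin 0.63 step 0.18 [-0.37  0.52  0.01  1.8   0.76  1.14 -0.66]
ep 0.0000 er 0.000 margin 0.62 step 0.04 [-0.6   0.79 -0.05  1.75  0.72  1.11 -1.01]
ep 0.0000 er 0.000 margin 0.61 step 0.02 [-0.54  0.89 -0.    1.82  0.82  0.94 -1.08]
turn [0. 0. 0.] shift [ 3.6   0.   -2.53]
turn [  0.   -11.06  -0.  ] shift [0. 0. 0.]
turn [-0.  0.  0.] shift [9.2  0.01 0.16]
turn [-0.  0.  0.] shift [0. 0. 4.]
```

Call:
play_rows --plan '[[[0.72, 0, -0.5], [0, 0, 0], -1], [[0.72, 0, -0.5], [0, 0, 0], -1], [[0.72, 0, -0.5], [0, 0, 0], -1], [[0.72, 0, -0.5], [0, 0, 0], -1], [[0.72, 0, -0.5], [0, 0, 0], -1], [[0, 0, 0], [0, -0.85, 0], -1], [[0, 0, 0], [0, -0.85, 0], -1], [[0, 0, 0], [0, -0.85, 0], -1], [[0, 0, 0], [0, -0.85, 0], -1], [[0, 0, 0], [0, -0.85, 0], -1], [[0, 0, 0], [0, -0.85, 0], -1], [[0, 0, 0], [0, -0.85, 0], -1], [[0, 0, 0], [0, -0.85, 0], -1], [[0, 0, 0], [0, -0.85, 0], -1], [[0, 0, 0], [0, -0.85, 0], -1], [[0, 0, 0], [0, -0.85, 0], -1], [[0, 0, 0], [0, -0.85, 0], -1], [[0, 0, 0], [0, -0.85, 0], -1]]'

```text
clock: 20.95
position: [0.5766, -0.0611, 0.2562]
tool_rot: [3.136, 0.703, 1.698]
force: [-0.8, 0.1, -0.4]
grip_width: 0.0851
finger_force: 0.0
```

```bash
python3 - <<'E'
from workcell import bot
from h import *
s=bot.observe(); d=np.load("g2.npz"); R=Ro.from_quat(d["q"]); print(s["clock"],s["qpos"].round(2))
delta(d["g"]-.1*R.apply([0,0,1]),R)
E
```

```text
20.95 [-0.39  0.51  0.04  1.82  0.75  1.12 -0.66]
turn [ 0.02  0.02 -0.02] shift [ 9.21 -0.01  0.22]
```

Call:
play_rows --plan '[[[0.5, 0, 0], [0.02, 0.02, -0.02], -1], [[0.9, 0, 0.02], [0, 0, 0], -1], [[0.9, 0, 0.02], [0, 0, 0], -1], [[0.9, 0, 0.02], [0, 0, 0], -1], [[0.9, 0, 0.02], [0, 0, 0], -1], [[0.9, 0, 0.02], [0, 0, 0], -1], [[0.9, 0, 0.02], [0, 0, 0], -1], [[0.9, 0, 0.02], [0, 0, 0], -1], [[0.9, 0, 0.02], [0, 0, 0], -1], [[0.9, 0, 0.02], [0, 0, 0], -1], [[0.6, 0, 0.04], [0, 0, 0], -1], [[0, 0, 0], [0, 0, 0], -1]]'

```text
clock: 22.45
position: [0.5531, 0.1105, 0.1023]
tool_rot: [-3.136, 0.697, 1.706]
force: [-0.1, -0.5, 0.4]
grip_width: 0.0858
finger_force: 0.0
```

```bash
python3 - <<'E'
from look import *
s=bot.observe(); d=np.load("g2.npz"); R=Ro.from_quat(d["q"]); print(s["clock"],s["qpos"].round(2))
delta(d["g"],R)
f=grab_frame("wrist")
for r in regions_of("cover","wrist")[:2]: print(r["p"],r["box"],fitl([(f,r["mask"].astype(np.float32))],(.565,.03,1.7)))
E
```

```text
22.45 [-0.61  0.79 -0.02  1.76  0.7   1.09 -0.99]
turn [-0.02 -0.02  0.02] shift [-0.05  0.02  3.97]
0.86 [272.6, 162.5, 364.9, 283.3] (array([0.56453192, 0.03041428, 1.70990557]), np.float64(0.9816790819168091))
```

Call:
play_rows --plan '[[[-0.05, 0, 0.7], [0, 0, 0.02], -1], [[0, 0, 0.7], [0, 0, 0], -1], [[0, 0, 0.7], [0, 0, 0], -1], [[0, 0, 0.7], [0, 0, 0], -1], [[0, 0, 0.6], [0, 0, 0], -1], [[0, 0, 0.4], [0, 0, 0], -1], [[0, 0, 0.17], [0, 0, 0], -1], [[0, 0, 0], [0, 0, 0], -1], [[0, 0, 0], [0, 0, 0], 1], [[0, 0, 0], [0, 0, 0], 1], [[0, 0, 0], [0, 0, 0], 1], [[0, 0, 0], [0, 0, 0], 1], [[0, 0, 0], [0, 0, 0], 1], [[0, 0, 0], [0, 0, 0], 1], [[0, 0, 0], [0, 0, 0], 1]]' --newtons 35

```text
clock: 24.42
position: [0.5618, 0.0462, 0.0282]
tool_rot: [-3.141, 0.696, 1.7]
force: [-1.0, 2.8, 6.2]
grip_width: 0.0576
finger_force: 37.8
```

```bash
python3 - <<'E'
from look import *
from sim import *
s=bot.observe(); print(s["position"],s["tool_rot"])
R0=Ro.from_euler("xyz",s["tool_rot"]); h=1.704; H=np.array([np.cos(h),np.sin(h),0])
c=np.array([.5644,.0305,.029]); N=R0.apply([0,1,0]); N[2]=0; N/=np.linalg.norm(N)
c=c+N*(N@(s["position"]-c))*1.0       # gripping centres the cover between the pads
m=R0.inv().apply(c-.037*H-s["position"]); z=R0.inv().apply(-H); print("mouth in tool",m,"z in tool",z)
np.savez("held.npz",m=m,z=z)
# base pose
f=dict(np.load("w1.npz")); print("base fits")
for cn in ("wrist","top"):
    g=f if cn=="wrist" else grab_frame("top"); mk=np.load("m_base.npy") if cn=="wrist" else None
    if mk is None: r=regions_of("base","top"); print([(q["p"],q["box"]) for q in r]); r=[q for q in r if q["box"][0]>330]; mk=r[0]["mask"]
    mk=cv2.morphologyEx(mk.astype(np.uint8),cv2.MORPH_CLOSE,np.ones((9,9))); print(cn,fit([(g,mk.astype(np.float32))],(.536,-.158,.22),.104,.014))
print("lift",R0.inv().apply([0,0,.15])/.025)
A=(s["position"]+[0,0,.15],R0); B=([.545,-.10,.24],Rtool(1.796,np.pi/2-.7))
sim(s["qpos"],[A,B,([.536,-.158,.09],B[1])])
delta(*B,dict(position=A[0],tool_rot=s["tool_rot"]))
E
```

```text
[0.56184115 0.04617786 0.02821656] [-3.14107571  0.69621957  1.70003981]
mouth in tool [-0.04107305  0.00015848  0.03330961] z in tool [-0.76726612  0.0042917   0.6413145 ]
base fits
wrist (array([ 0.53437445, -0.15915586,  0.24809934]), np.float64(0.9240970611572266))
[(0.66, [359.5, 196.9, 399.1, 237.8])]
top (array([ 0.53525744, -0.15936886,  0.24018364]), np.float64(0.9498607516288757))
lift [-3.84792995e+00 -2.37981859e-03 -4.60363220e+00]
ep 0.0000 er 0.000 margin 0.60 step 0.03 [-0.54  0.65 -0.    1.79  0.71  1.13 -0.86]
ep 0.0000 er 0.000 margin 0.53 step 0.22 [ 0.74  0.79 -0.53  1.5  -0.38  1.4   0.65]
ep 0.0000 er 0.000 margin 0.54 step 0.02 [ 0.78  1.01 -0.48  1.47 -0.28  1.29  0.78]
turn [ 0.06 10.44 -0.71] shift [-1.68 -1.96 -5.84]
```

Call:
play_rows --plan '[[[-0.64, 0, -0.77], [0, 0, 0], 1], [[-0.64, 0, -0.77], [0, 0, 0], 1], [[-0.64, 0, -0.77], [0, 0, 0], 1], [[-0.64, 0, -0.77], [0, 0, 0], 1], [[-0.64, 0, -0.77], [0, 0, 0], 1], [[-0.64, 0, -0.77], [0, 0, 0], 1], [[0, 0, 0], [0, 0.8, -0.055], 1], [[0, 0, 0], [0, 0.8, -0.055], 1], [[0, 0, 0], [0, 0.8, -0.055], 1], [[0, 0, 0], [0, 0.8, -0.055], 1], [[0, 0, 0], [0, 0.8, -0.055], 1], [[0, 0, 0], [0, 0.8, -0.055], 1], [[0, 0, 0], [0, 0.8, -0.055], 1], [[0, 0, 0], [0, 0.8, -0.055], 1], [[0, 0, 0], [0, 0.8, -0.055], 1], [[0, 0, 0], [0, 0.8, -0.055], 1], [[0, 0, 0], [0, 0.8, -0.055], 1], [[0, 0, 0], [0, 0.8, -0.055], 1], [[0, 0, 0], [0, 0.8, -0.055], 1]]'

```text
clock: 26.9
position: [0.5618, 0.0456, 0.1781]
tool_rot: [3.13, -0.868, 1.804]
force: [0.2, 0.3, -2.7]
grip_width: 0.0576
finger_force: 37.9
```

```bash
cat > tgt.py <<'E'
from look import *
def target(base=(.535,-.159,.235),lift=0.):
    "TCP pose that brings the held cover's mouth onto the seat, lifted"
    s=bot.observe(); d=np.load("held.npz"); x,y,yw=base
    zc=d["z"]; yt=np.array([0,1,0.])-zc*zc[1]; yt/=np.linalg.norm(yt)   # held cover's frame in tool
    Rc=np.c_[np.cross(yt,zc),yt,zc]
    # cover in world: z down, tool y horizontal, heading yw+pi/2
    h=yw+np.pi/2; Y=np.array([np.sin(h),-np.cos(h),0]); Z=np.array([0,0,-1.]); W=np.c_[np.cross(Y,Z),Y,Z]
    R=Ro.from_matrix(W@Rc.T); return np.array([x,y,.014+lift])-R.apply(d["m"]),R
E
python3 - <<'E'
from tgt import *
s=bot.observe(); print(s["clock"],s["qpos"].round(2),s["position"],s["tool_rot"])
t,R=target(lift=.10); print(t,R.as_euler("xyz")); delta(t,R)
E
```

```text
26.9 [ 0.64  0.86 -0.69  1.65 -0.36  1.08  0.52] [0.5618097  0.04563611 0.1781008 ] [ 3.12974138 -0.86791538  1.80412175]
[ 0.53488416 -0.15822218  0.16687657] [-3.13490071 -0.87456738  1.80066179]
turn [0.11 0.04 0.01] shift [-5.28 -2.94 -5.6 ]
```

Call:
play_rows --plan '[[[-0.66, -0.37, -0.7], [0.11, 0.04, 0], 1], [[-0.66, -0.37, -0.7], [0, 0, 0], 1], [[-0.66, -0.37, -0.7], [0, 0, 0], 1], [[-0.66, -0.37, -0.7], [0, 0, 0], 1], [[-0.66, -0.37, -0.7], [0, 0, 0], 1], [[-0.66, -0.37, -0.7], [0, 0, 0], 1], [[-0.66, -0.37, -0.7], [0, 0, 0], 1], [[-0.66, -0.37, -0.7], [0, 0, 0], 1], [[0, 0, 0], [0, 0, 0], 1]]'

```text
clock: 28.02
position: [0.5344, -0.1607, 0.167]
tool_rot: [-3.135, -0.87, 1.8]
force: [0.2, -0.4, -1.5]
grip_width: 0.0573
finger_force: 37.9
```

```bash
python3 - <<'E'
from tgt import *
s=bot.observe(); print(s["clock"],s["position"],s["tool_rot"])
t,R=target(lift=.10); delta(t,R)
ims=[]
for c in ("wrist","scene","top"):
    f=grab_frame(c); np.savez(f"{c}5.npz",**f)
    B=np.array([.535,-.159,.0]); print(c,"base px",proj(f,[B+[0,0,.014]]).round(0),"mouth px",proj(f,[B+[0,0,.114]]).round(0))
    for th in("base","cover"): print(th,[(r["p"],r["box"]) for r in regions_of(th,c)][:2])
f=np.load("wrist5.npz")["pixels"]; g=np.load("scene5.npz")["pixels"]
cv2.imwrite("pics/c5.png",np.vstack([f,cv2.resize(g[120:245,270:470],(640,400),interpolation=cv2.INTER_CUBIC)])[:,:,::-1][::1]) if 0 else None
cv2.imwrite("pics/c5.png",cv2.resize(np.vstack([f[:260],cv2.resize(g[130:250,270:460],(640,404),interpolation=cv2.INTER_CUBIC)]),None,fx=.9,fy=.9)[:,:,::-1])
E
```

```text
28.025 [ 0.53435786 -0.16067402  0.16699863] [-3.1348963  -0.86969527  1.80031899]
turn [ 0.    0.03 -0.  ] shift [0.05 0.04 0.07]
wrist base px [[320. 349.]] mouth px [[320. 313.]]
base [(0.42, [383.9, 361.4, 388.3, 370.0])]
cover [(0.65, [235.6, 200.6, 403.0, 362.5])]
scene base px [[355. 193.]] mouth px [[356. 171.]]
base [(0.85, [338.5, 185.6, 374.1, 204.3])]
cover []
top base px [[378. 217.]] mouth px [[382. 216.]]
base [(0.84, [358.4, 198.9, 386.9, 238.0])]
cover [(0.97, [372.4, 205.8, 398.9, 230.8])]
```

View pics/c5.png

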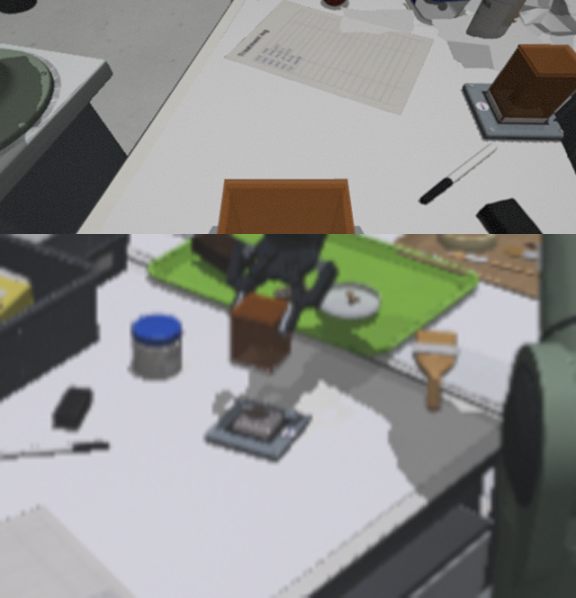

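The wrist view does not show the base from here. The scene view shows the cover mouth-down above the base, and the find still on its seat. I'll refine the base pose by segmenting the plate in the earlier frames.

```bash
python3 - <<'E'
from h import *
f=dict(np.load("w1.npz")); t0=dict(np.load("top0.npz")); s0=dict(np.load("scene0.npz"))
for n,g,(x0,y0,x1,y1) in (("w",f,(330,20,450,145)),("top",t0,(345,185,415,250)),("scene",s0,(325,175,385,215))):
    im=g["pixels"]; sub=cv2.resize(im[y0:y1,x0:x1],None,fx=4,fy=4,interpolation=cv2.INTER_CUBIC).astype(int)
    # plate is darker than the bench
    v=sub.max(2); bench=np.percentile(v,85); 
    plate=np.median(v[(v<bench*.85)]); thr=(bench+plate)/2
    b=(v<thr).astype(np.uint8); nl,lab,st,_=cv2.connectedComponentsWithStats(b); i=1+st[1:,4].argmax()
    cs,_=cv2.findContours((lab==i).astype(np.uint8),cv2.RETR_EXTERNAL,cv2.CHAIN_APPROX_NONE); c=max(cs,key=cv2.contourArea)
    m=np.zeros_like(b); cv2.drawContours(m,[c],-1,1,-1); M=np.zeros((400,640),np.float32); M[y0:y1,x0:x1]=cv2.resize(m.astype(np.float32),(x1-x0,y1-y0),interpolation=cv2.INTER_AREA)
    for w in (.104,.102):
        print(n,bench,plate,fit([(g,M)],(.536,-.158,.23),w,.014))
    # seat: bright region inside
    hole=((m==1)&(v>np.percentile(v[m==1],93)*.8)).astype(np.uint8); hole=cv2.morphologyEx(hole,cv2.MORPH_OPEN,np.ones((5,5)))
    nl,lab,st,ce=cv2.connectedComponentsWithStats(hole); i=1+st[1:,4].argmax()
    cs,_=cv2.findContours((lab==i).astype(np.uint8),cv2.RETR_EXTERNAL,cv2.CHAIN_APPROX_NONE); c=max(cs,key=cv2.contourArea)[:,0]
    P=ray(g,(c+.5)/4-.5+[x0,y0],.0255)[:,:2]; (cx,cy),wh,ang=cv2.minAreaRect((P*1000).astype(np.float32)); print(" seat",(cx,cy),wh,np.radians(ang))
E
```

```text
w 200.0 138.0 (array([ 0.53677348, -0.15821127,  0.24869331]), np.float64(0.9754645228385925))
w 200.0 138.0 (array([ 0.53709349, -0.15785016,  0.25003456]), np.float64(0.9540849924087524))
 seat (536.7916259765625, -158.10801696777344) (47.205101013183594, 47.34370040893555) 0.2495726321422707
top 184.0 126.0 (array([ 0.53519919, -0.15863418,  0.24479538]), np.float64(0.9635257124900818))
top 184.0 126.0 (array([ 0.53520885, -0.15867827,  0.2573917 ]), np.float64(0.9358605146408081))
 seat (535.047119140625, -158.5720672607422) (47.14763641357422, 46.950401306152344) 0.2586511652060259
scene 212.0 129.0 (array([ 0.53840087, -0.15903957,  0.22139286]), np.float64(0.9378411769866943))
scene 212.0 129.0 (array([ 0.53803635, -0.15792232,  0.23637024]), np.float64(0.9633741974830627))
 seat (536.588134765625, -161.528076171875) (47.97068405151367, 62.3855094909668) 0.23070862990339883
```

```bash
sed -i 's/base=(.535,-.159,.235)/base=(.5367,-.1585,.249)/' tgt.py; python3 - <<'E'
from tgt import *
for l in (.10,.03):
    t,R=target(lift=l); print(t,R.as_euler("xyz")); delta(t,R)
print(R.inv().apply([0,0,-.001])/.025)
E
```

```text
[ 0.53657328 -0.15772388  0.16687657] [-3.13490071 -0.87456738  1.81466179]
turn [ 0.06  0.03 -0.04] shift [-0.04  0.07  0.  ]
[ 0.53657328 -0.15772388  0.09687657] [-3.13490071 -0.87456738  1.81466179]
turn [ 0.06  0.03 -0.04] shift [-2.19  0.08  1.8 ]
[-0.03069064  0.00017167  0.02565258]
```

Call:
play_rows --plan '[[[-0.3, 0.08, 0.25], [0.06, 0.03, -0.04], 1], [[-0.5, 0, 0.4], [0, 0, 0], 1], [[-0.5, 0, 0.4], [0, 0, 0], 1], [[-0.4, 0, 0.33], [0, 0, 0], 1], [[-0.3, 0, 0.25], [0, 0, 0], 1], [[-0.19, 0, 0.17], [0, 0, 0], 1], [[0, 0, 0], [0, 0, 0], 1], [[0, 0, 0], [0, 0, 0], 1]]'

```text
clock: 29.48
position: [0.5366, -0.1582, 0.0971]
tool_rot: [-3.135, -0.875, 1.814]
force: [0.4, -0.5, -1.3]
grip_width: 0.0574
finger_force: 37.9
```

```bash
python3 - <<'E'
from tgt import *
t,R=target(lift=.03)
for i in range(5):
    f=grab_frame("top"); delta(t,R)
r=regions_of("cover","top"); print([(q["p"],q["box"]) for q in r])
P=[]; 
# visible closed end (upper face at z=.014+.03+.074) in the top view, and in the scene view
x=(f,r[0]["mask"].astype(np.float32))
def c(p,v,z0): a=sil(v[0],box(p,.058,.074,z0)); m=v[1]; return -np.minimum(a,m).sum()/np.maximum(a,m).sum()
for n in ("top","scene"):
    g=f if n=="top" else grab_frame("scene"); rr=regions_of("cover",n)
    for q in rr[:2]:
        v=(g,q["mask"].astype(np.float32)); p0=np.array([.5367,-.1585,.249]); a=minimize(c,p0,(v,.044),method="Nelder-Mead",options=dict(initial_simplex=p0+np.array([[0,0,0],[.006,0,0],[0,.006,0],[0,0,.1]]))); print(n,q["p"],a.x,a.fun,c(p0,v,.044))
g=grab_frame("scene"); im=np.vstack([cv2.resize(z["pixels"][a:a+60,b:b+100],(760,290 if 0 else 296),interpolation=cv2.INTER_CUBIC) for z,a,b in ((f,190,330),(g,160,305))]); cv2.imwrite("pics/c6.png",im[:,:,::-1]); print(bot.observe()["clock"])
E
```

```text
turn [ 0. -0. -0.] shift [0.   0.   0.02]
turn [ 0.  0. -0.] shift [0.   0.   0.02]
turn [ 0. -0. -0.] shift [0.01 0.01 0.02]
turn [ 0.   -0.   -0.01] shift [0.01 0.01 0.02]
turn [ 0.   -0.   -0.01] shift [0.01 0.01 0.02]
[(0.57, [372.3, 206.7, 396.1, 230.0])]
top 0.57 [ 0.53489839 -0.15769069  0.2632706 ] -0.9542204737663269 -0.91661525
scene 0.89 [ 0.53582653 -0.1539404   0.2835003 ] -0.8980196714401245 -0.8397095
29.975
```

View pics/c6.png

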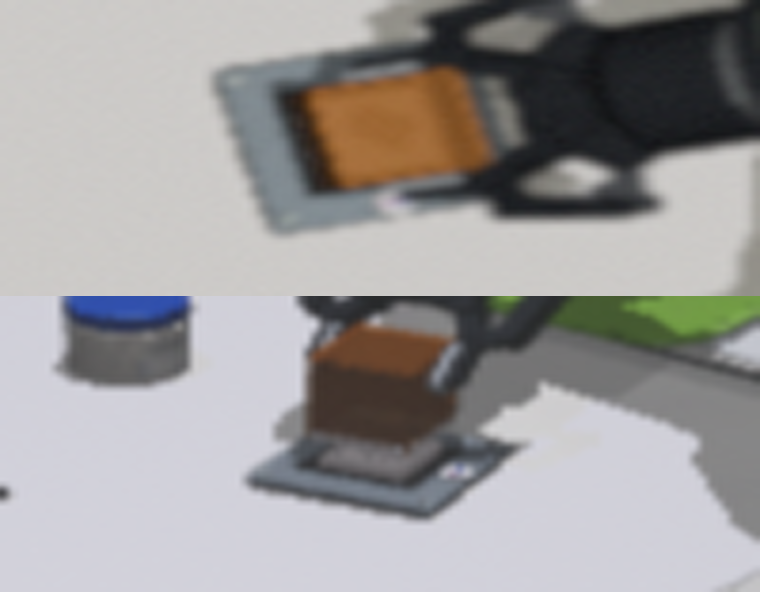

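The top view shows the cover centred over the seat: the bias-corrected fit is (0.5365, −0.1585) against a base at (0.5367, −0.1585). Now I'll lower it slowly while watching the force.

Call:
play_rows --plan '[[[-0.12, 0, 0.1], [0, 0, 0], 1], [[-0.12, 0, 0.1], [0, 0, 0], 1], [[-0.12, 0, 0.1], [0, 0, 0], 1], [[-0.06, 0, 0.05], [0, 0, 0], 1], [[-0.06, 0, 0.05], [0, 0, 0], 1], [[-0.06, 0, 0.05], [0, 0, 0], 1], [[-0.06, 0, 0.05], [0, 0, 0], 1], [[0, 0, 0], [0, 0, 0], 1]]'

```text
clock: 30.98
position: [0.5363, -0.1581, 0.0771]
tool_rot: [-3.134, -0.875, 1.813]
force: [-0.3, 0.5, -1.7]
grip_width: 0.0576
finger_force: 37.9
```

```bash
python3 - <<'E'
from tgt import *
s=bot.observe(); print(s["clock"],s["force"],s["moment"]); t,R=target(lift=.0); delta(t,R)
E
```

```text
30.975 [-0.25597198  0.49256373 -1.67520152] [-0.99022798 -0.24093996 -0.0290798 ]
turn [ 0.   -0.   -0.01] shift [-0.31  0.02  0.27]
```

Call:
play_rows --plan '[[[-0.05, 0.01, 0.04], [0, 0, 0], 1], [[-0.05, 0.01, 0.04], [0, 0, 0], 1], [[-0.05, 0, 0.04], [0, 0, 0], 1], [[-0.05, 0, 0.04], [0, 0, 0], 1], [[-0.05, 0, 0.04], [0, 0, 0], 1], [[0, 0, 0], [0, 0, 0], 1]]'

```text
clock: 31.72
position: [0.5368, -0.1582, 0.0691]
tool_rot: [-3.134, -0.875, 1.813]
force: [0.8, 0.5, -0.8]
grip_width: 0.0577
finger_force: 37.9
```

```bash
python3 - <<'E'
from tgt import *
s=bot.observe(); print(s["clock"],s["force"],s["moment"]); t,R=target(lift=.0); delta(t,R)
E
```

```text
31.725 [ 0.82971838  0.53064739 -0.82238366] [-1.02734946 -0.29921926 -0.03006074]
turn [ 0.   -0.   -0.01] shift [-0.06 -0.    0.07]
```

Call:
play_rows --plan '[[[-0.014, 0, 0.013], [0, 0, 0], 1], [[-0.014, 0, 0.013], [0, 0, 0], 1], [[-0.014, 0, 0.013], [0, 0, 0], 1], [[-0.014, 0, 0.012], [0, 0, 0], 1], [[0, 0, 0], [0, 0, 0], 1]]'

```text
clock: 32.35
position: [0.5368, -0.1581, 0.0677]
tool_rot: [-3.134, -0.875, 1.813]
force: [-1.9, -1.3, 5.0]
grip_width: 0.0579
finger_force: 38.5
```

Contact shows as about +6 N, within a millimetre of the expected seat height. I'll release and retreat.

Call:
play_rows --plan '[[[-0.008, 0, 0.006], [0, 0, 0], 1], [[0, 0, 0], [0, 0, 0], -1], [[0, 0, 0], [0, 0, 0], -1], [[0, 0, 0], [0, 0, 0], -1], [[0, 0, 0], [0, 0, 0], -1], [[0, 0, 0], [0, 0, 0], -1], [[0, 0, -0.3], [0, 0, 0], -1], [[0, 0, -0.6], [0, 0, 0], -1], [[0, 0, -0.8], [0, 0, 0], -1], [[0, 0, -0.8], [0, 0, 0], -1], [[0, 0, -0.8], [0, 0, 0], -1], [[0.3, 0, -0.8], [0, 0, 0], -1], [[0.6, 0, -0.8], [0, 0, 0], -1], [[0.8, 0, -0.8], [0, 0, 0], -1], [[0.6, 0, -0.6], [0, 0, 0], -1], [[0, 0, 0], [0, 0, 0], -1], [[0, 0, 0], [0, 0, 0], -1]]'

```text
clock: 34.48
position: [0.5579, -0.2395, 0.2117]
tool_rot: [-3.133, -0.875, 1.813]
force: [-0.0, 0.7, 0.4]
grip_width: 0.0856
finger_force: 0.0
```

```bash
python3 - <<'E'
from tgt import *
s=bot.observe(); print(s["clock"],s["force"])
f={c:grab_frame(c) for c in ("wrist","scene","top")}
def c(p,v): a=sil(v[0],box(p[:3],.058,.074,p[3])); m=v[1]; return -np.minimum(a,m).sum()/np.maximum(a,m).sum()
for n in f:
    for q in regions_of("cover",n)[:2]:
        v=(f[n],q["mask"].astype(np.float32)); p0=np.array([.5367,-.1585,.249,.014]); a=minimize(c,p0,(v,),method="Nelder-Mead",options=dict(initial_simplex=p0+np.array([[0,0,0,0],[.006,0,0,0],[0,.006,0,0],[0,0,.1,0],[0,0,0,.006]]))); print(n,q["p"],q["box"],a.x.round(4),a.fun,c(p0,v))
im=np.vstack([f["wrist"]["pixels"][:330],cv2.resize(f["scene"]["pixels"][155:215,305:421],(640,330),interpolation=cv2.INTER_CUBIC)]); cv2.imwrite("pics/c7.png",cv2.resize(im,None,fx=.9,fy=.9)[:,:,::-1])
E
```

```text
34.475 [-0.02869856  0.72820473  0.36268975]
wrist 0.62 [284.8, 213.1, 350.2, 296.6] [ 0.5363 -0.1578  0.2454  0.0123] -0.9901415705680847 -0.9825049
scene 0.69 [343.4, 174.6, 365.2, 202.5] [ 0.5364 -0.1556  0.2614  0.0124] -0.9505822062492371 -0.89856786
top 0.74 [371.5, 206.5, 394.2, 230.8] [ 0.535  -0.1575  0.2182  0.0181] -0.9203669428825378 -0.89801025
```

View pics/c7.png

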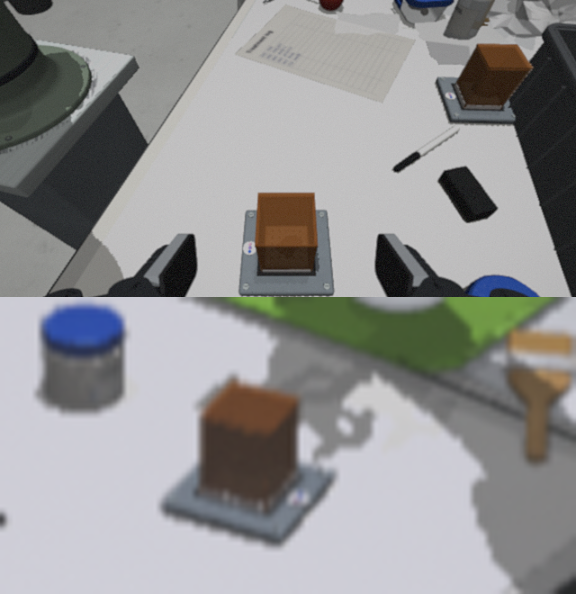

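The cover stands mouth-down and level on the grey plate at (286,235), with its rim flat on the plate. The jar and brush are where they were.

```bash
python3 -c "
from workcell import bot
print(bot.job_done())"
```

```text
the job is handed in; nothing more can be done
None
```

The cover is mouth-down over the find and seat, with its rim flat on the base as far as the cameras show. The gripper is clear, the jar, blower and brush weren't touched, and I handed the job in at about 35 s.

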